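# Set out the calibration bracket on the loading plate

## Robot

A 7-joint arm with a two-finger parallel gripper is mounted at the origin on the work surface. World frame = base frame: x ahead of the robot, y to its left, z up, the work surface at z = 0. Lengths are in m, angles in rad, forces in N, time in s.
With the tool pointing down it reaches from about 0.4 to 0.85 m from the base axis. Payload 4.5 kg.
Tool frame: the origin (TCP) lies at the very end of the fingers, on their centre line; the grasp point (between the pads) lies 19 mm behind it (tcp_to_grasp is the z of the grasp point in the tool frame, in m); z points along the fingers, y is the line along which they close (so a half turn about z gives the same grasp; the last joint's range is limited). The gripper opens to 88 mm and grips with 3 to 60 N. Pads are 18 mm wide; open, the fingers measure 123 mm over their backs; the gripper's body (75 mm by 187 mm) begins 45 mm behind the grasp point.
Start: joints at [1.154, 0.689, -0.195, 1.565, 0.157, 0.902, -0.215], TCP at [0.272, -0.563, 0.239] pointing down, gripper open.
Joint ranges: [-3.01, 3.01], [-0.46, 2.08], [-1.47, 1.51], [0.13, 2.56], [-1, 4.14], [0.04, 2.09], [-2.66, 2.66]. Speed limits (rad/s): [2.57, 2.57, 3.14, 3.14, 3.14, 3.14, 3.14].

## Interface

Orientations are given as a unit quaternion [x, y, z, w].
In Python, from plant import * gives the robot as it stands. The module is installed in compiled form; this text tells all that it offers.
- The arm moves only by the shell command python3 -m jog 'ROWS' [OPENING] [FORCE]. ROWS is JSON, a list that holds one entry, the list of rows, each a list of 6 numbers: the shift along the tool's x, y, z in m, then the turn, a rotation vector about the tool's x, y, z in rad. In form: [[[dx, dy, dz, ax, ay, az], ...]]. A call has 1 to 12 rows; each row shifts and turns the commanded pose from where the row before left it, along the tool's axes as they then stand; what a row does not reach is not made up. A row lasts 1/8 s, in which the tool goes at most 62.5 mm and 10.7 degrees, less where a joint would pass 70% of its speed; a pose out of reach is approached as far as the arm can. A call with a gripper value outside its range is refused whole. OPENING is the finger opening in m, from 0 to 0.0881, set as the call begins (- or left out, the last holds). The fingers move at their own pace and stop on an object; FORCE is the grip in N (left out, the last holds). Time passes only in rows, so rows that do not move let the fingers close. It gives the time, the measured TCP pose, the force, the opening and the grip force at its end, in the units of the state.
- get_state(): the state, without advancing time (a new reading comes with each control period).
- snapshot(name): name is "scene" or "top" or "wrist"; returns a dict with "frame" (384x512x3 uint8, red, green, blue), "mtx" (3x3 intrinsics, pixels), "xyz" and "orientation" of the camera in the world; the wrist camera has in their place "mount" (4x4, takes a point from camera to tool coordinates, whose origin is the TCP and whose axes are the flange's). Camera axes: x right, y down, z forward; pixel columns grow to the right and rows downward; lengths in m; the calibration is good to about 2 mm. A picture is of the moment at which its call begins: read the wrist's pose just before it. There is no depth.
- finish_job(): hands the job in; it is judged then, once.
The state is a dict: "clock": time; "q": joint angles; "qd": joint speeds; "joint_torque": joint torques, N m; "tool_pos": TCP position; "eef_rot": TCP orientation; "contact_force": force on the tool from outside, world axes, zero at the start; "moment": the same for the moment, N m; "opening": opening from 0.0 (shut) to 1.0 (fully open); "finger_force": force on a finger pad.
Only numpy, scipy, OpenCV 4.12 (cv2) and the standard library are available. Lean on these libraries where they do the work, as an engineer would, in place of code of your own. Each camera call takes 0.05 s, during which the arm holds its last target. There are 200 camera calls.

## Task

Set out the calibration run on the black loading plate, each thing upright and centred on its own pad: in the front row (nearer the robot) the green-capped jar on the end pad next to the blue scanner block, the red-capped jar on the end pad next to the grey end stop, and the open white pot on the pad between those two jars. Stand the yellow-capped jar on the back-row pad directly behind the pot, and put the lid on the pot, seated flat. Leave the amber bottle and the computer mouse where they are.

Things in the scene. Friction and masses are not known exactly. Their poses are not given: they have to be found in the camera images.
- plate: Fixed black plate, 165 (x) by 250 (y) by 8 mm thick, with six flush grey, white-rimmed pads 60 mm across: front row of three (nearer the robot) at x = -42.5 mm, back row at x = +42.5 mm, each at y = -80, 0, +80 mm. Things stand on its top, 8 mm above the bench. Origin: centre of its underside; its x points from front row to back row, away from the robot, within 0.3 rad.
- scanner: Fixed dark-blue block 44 x 44 x 60 mm tall with a black round lens on top (70 mm in all), on the bench at one end of the plate's front row and in line with it, 165 mm from the row's middle pad centre and 85 mm from its nearest; which end varies. Origin: centre of its underside.
- end_stop: Fixed plain light-grey block 44 x 44 mm, 43 mm tall, on the bench at the other end of the front row, likewise 165 mm from the middle pad and 85 mm from its nearest pad centre. Origin: centre of its underside.
- jar_green: Loose white jar with a green screw cap, 44 mm diameter, 65 mm tall, about 90 g; upright on the bench at the start. Origin: centre of its underside, z up.
- jar_red: Loose white jar with a red screw cap, 44 mm diameter, 65 mm tall, about 90 g; upright on the bench at the start. Origin: centre of its underside, z up.
- jar_yellow: Loose white jar with a yellow screw cap, 44 mm diameter, 65 mm tall, about 90 g; upright on the bench at the start. Origin: centre of its underside, z up.
- pot: Loose white open pot, a straight round cup 56 mm outside diameter, 55 mm tall, wall 3 mm (50 mm bore), about 120 g; upright at the start. Origin: centre of its underside, z up.
- lid: Loose pot lid, 50 g, upright on the bench: steel disc 60 mm across, 4 mm thick; under it a plug 38 mm across (34 at its foot), 5 mm deep, that drops into the pot's mouth; on top a black knob 18 mm across, from 9 to 33 mm above the origin. Origin: centre of the plug's underside, z up; when seated it is 50 mm above the pot's underside.
- amber_bottle: Bystander: loose amber bottle 60 mm across, 120 mm tall, to one side of the plate. Not to be moved. Origin: centre of its underside.
- mouse: Bystander: loose black computer mouse, 100 x 58 x 31 mm, to the other side of the plate. Not to be moved. Origin: centre of its underside.

How it is judged:
By the outcome, as a careful person would: the job done as asked, in the order asked, and still so for the second after the job is handed in, with the robot touching nothing.
It also fails if it takes over 112 s, if anything falls off the work surface, if the arm or the gripper's body presses on something with over 40 N, if the wrist force passes 120 N, or if a joint passes its speed limit or range.

## Working session

There is one attempt and no reset: what is moved stays moved. The work goes in short steps, Python scripts to look and compute and a shell command to move; the robot and the scene stay as the last step left them, time stands still between calls to the robot, and variables do not carry over. Pictures are saved under pics/ and viewed, at most 14 in all, crops included, and the job is handed in when it is done.

```bash
mkdir -p pics; python3 - <<'E'
from plant import *
import cv2
s=get_state();print(s)
for n in("scene","top"):
    d=snapshot(n);cv2.imwrite(f"pics/{n}0.png",d["frame"][:,:,::-1]);print(n,d["mtx"],d["xyz"],d["orientation"])
print(snapshot("wrist")["mount"])
E
```

```text
{'clock': 0.0, 'q': array([ 1.15378125,  0.68996983, -0.1945077 ,  1.56636459,  0.15731915,
        0.90247509, -0.21508202]), 'qd': array([ 4.93755304e-04, -4.66288102e-05,  2.25281200e-04,  1.60007331e-04,
       -5.79851018e-04, -8.75153896e-04, -7.25323184e-04]), 'joint_torque': array([-8.10947877e-04, -5.27576745e+01, -1.26721054e+00, -1.53431797e+01,
       -5.27002453e-02,  6.59472644e-03,  1.74045458e-04]), 'tool_pos': array([ 0.27198359, -0.56201057,  0.23791322]), 'eef_rot': array([ 9.74690186e-01,  2.23558069e-01, -2.76405895e-04, -8.68905826e-04]), 'contact_force': array([ 0.43573888, -0.57121641, -0.36808532]), 'moment': array([-0.033059  , -0.02948378, -0.02318062]), 'finger_force': 0.0, 'opening': 0.9999050800605646}
scene [[434.3775928    0.         256.27727684]
 [  0.         434.3775928  194.09298479]
 [  0.           0.           1.        ]] [1.20676381 0.68083625 1.00136183] [ 0.3664279   0.84768114 -0.35507217 -0.14522751]
top [[493.90880019   0.         250.02915734]
 [  0.         493.90880019 187.10547167]
 [  0.           0.           1.        ]] [ 0.43752392 -0.00265307  1.21969393] [ 0.71376585 -0.69978824  0.01418935 -0.02516721]
[[ 5.38742399e-04 -9.63049668e-01 -2.69323314e-01  6.90522297e-02]
 [ 9.99999754e-01  3.97802704e-04  5.77887234e-04 -3.01734801e-04]
 [-4.49396566e-04 -2.69323559e-01  9.63049645e-01 -1.46021224e-01]
 [ 0.00000000e+00  0.00000000e+00  0.00000000e+00  1.00000000e+00]]
```

View pics/top0.png

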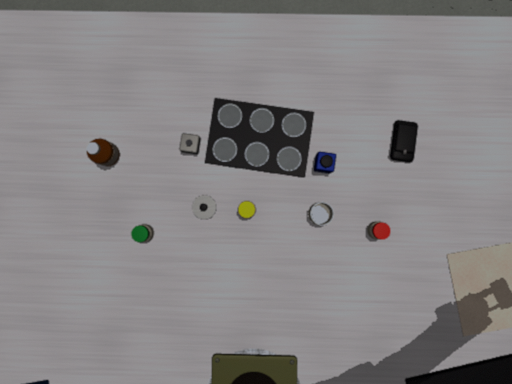

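View pics/scene0.png

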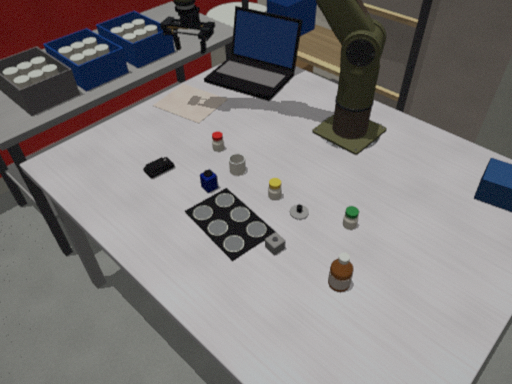

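The top view shows the plate with its pads at (225,149), (257,154), (289,159) in the front row and (230,116), (262,120), (294,125) in the back row. The scanner is at (325,162) on the −y side and the end stop at (189,143). The loose things are green (140,233), lid (204,207), yellow (247,210), pot (320,214) and red (380,231). The bottle is at (102,152) and the mouse at (404,141).

```bash
cat > h.py <<'E'
from plant import *
import cv2, numpy as np
from scipy.spatial.transform import Rotation as R
def cam(name):
    s=get_state(); d=snapshot(name)
    if name=="wrist":
        M=np.array(d["mount"]); T=R.from_quat(s["eef_rot"]).as_matrix()
        d["R"]=T@M[:3,:3]; d["p"]=np.array(s["tool_pos"])+T@M[:3,3]
    else: d["R"]=R.from_quat(d["orientation"]).as_matrix(); d["p"]=np.array(d["xyz"])
    return d
def ray(d,uv,z):
    v=d["R"]@np.linalg.inv(d["mtx"])@[uv[0],uv[1],1.]
    return d["p"]+v*(z-d["p"][2])/v[2]
def hsv(d): return cv2.cvtColor(d["frame"],cv2.COLOR_RGB2HSV)
RNG=dict(green=((45,90,40),(85,255,255)),red=((174,130,60),(180,255,255)),red0=((0,170,90),(5,255,255)),
  yellow=((22,120,80),(36,255,255)),blue=((110,120,40),(130,255,255)))
def mask(d,c):
    m=cv2.inRange(hsv(d),*RNG[c])
    return m|cv2.inRange(hsv(d),*RNG["red0"]) if c=="red" else m
def blobs(m,amin):
    return sorted([(cv2.contourArea(c),cv2.minEnclosingCircle(c)[0],2*cv2.minEnclosingCircle(c)[1],c) for c in cv2.findContours(m,cv2.RETR_LIST,cv2.CHAIN_APPROX_NONE)[0] if cv2.contourArea(c)>amin],key=lambda b:-b[0])
def tell(xyz,yaw=None):
    "shift in tool axes from the present TCP to world xyz; turn about tool z to bring tool x to yaw"
    s=get_state(); r=R.from_quat(s["eef_rot"]); m=r.as_matrix(); y=np.arctan2(m[1,0],m[0,0])
    print("clk %.2f tcp"%s["clock"],s["tool_pos"].round(4),"yaw %.3f"%y,"shift",(m.T@(np.array(xyz)-s["tool_pos"])).round(4), "" if yaw is None else "az %.3f"%(y-yaw))
E
python3 - <<'E'
from h import *
d=cam("top"); g=cv2.cvtColor(d["frame"],cv2.COLOR_RGB2GRAY)
for c in("green","red","yellow","blue"):
    for b in blobs(mask(d,c),40)[:2]: print(c,b[0],np.round(b[1],1),round(b[2],1),ray(d,b[1],.065).round(4))
dk=cv2.inRange(g,0,60)
for b in blobs(dk,20):
    x,y=b[1]
    if 60<y<250: print("dark",b[0],np.round(b[1],1),round(b[2],1),ray(d,b[1],.033).round(4))
pads=[]
for b in blobs(dk,250):
    x,y=b[1]
    if 205<x<315 and 98<y<178 and b[0]<1000: pads.append(b[1]); print("pad",np.round(b[1],1),round(b[2],1),ray(d,b[1],.008).round(4))
for r in ((300,195,345,235),(185,188,225,228)):
    s=g[r[1]:r[3],r[0]:r[2]]
    c=cv2.HoughCircles(cv2.resize(s,None,fx=4,fy=4,interpolation=cv2.INTER_CUBIC),cv2.HOUGH_GRADIENT,1,200,param1=100,param2=15,minRadius=36,maxRadius=56)
    if c is not None:
        u=c[0,0]/4; uv=u[:2]+r[:2]; print("circ",uv,u[2]*2,ray(d,uv,.055).round(4),ray(d,uv,.009).round(4))
E
```

```text
green 195.0 [139.7 233.4] 17.0 [0.3885 0.2716 0.065 ]
red 193.0 [381.1 230.3] 16.7 [ 0.4071 -0.2902  0.065 ]
yellow 208.5 [246. 209.] 17.2 [0.4503 0.0243 0.065 ]
blue 287.0 [325.5 161.5] 23.0 [ 0.5652 -0.1597  0.065 ]
blue 130.0 [326. 161.] 14.1 [ 0.5664 -0.1608  0.065 ]
dark 6405.5 [259. 137.] 119.0 [ 0.6252 -0.0029  0.033 ]
dark 907.5 [403.2 141.1] 43.4 [ 0.6216 -0.3502  0.033 ]
dark 544.5 [288.6 158.5] 27.4 [ 0.5744 -0.0751  0.033 ]
dark 541.0 [256.5 153.7] 27.5 [0.5845 0.0024 0.033 ]
dark 539.0 [224.5 149. ] 27.1 [0.5946 0.0801 0.033 ]
dark 531.5 [293.5 124.4] 27.2 [ 0.6575 -0.0857  0.033 ]
dark 530.5 [261.5 119.8] 27.1 [ 0.6674 -0.0081  0.033 ]
dark 527.0 [229.5 115.2] 27.1 [0.6773 0.0699 0.033 ]
dark 507.0 [103.  153.3] 32.1 [0.5788 0.3748 0.033 ]
dark 371.5 [324. 162.] 27.2 [ 0.5675 -0.1604  0.033 ]
dark 80.0 [374.5 230.1] 16.5 [ 0.4064 -0.2826  0.033 ]
dark 39.0 [144.5 233.5] 17.5 [0.387  0.2676 0.033 ]
dark 30.5 [203. 207.] 7.2 [0.4534 0.1286 0.033 ]
dark 29.0 [190.1 144.6] 22.2 [0.6038 0.1638 0.033 ]
pad [288.6 158.5] 27.4 [ 0.5773 -0.0766  0.008 ]
pad [256.5 153.7] 27.5 [0.5876 0.0025 0.008 ]
pad [224.5 149. ] 27.1 [0.5979 0.0818 0.008 ]
pad [293.5 124.4] 27.2 [ 0.6622 -0.0874  0.008 ]
pad [261.5 119.8] 27.1 [ 0.6723 -0.0082  0.008 ]
pad [229.5 115.2] 27.1 [0.6823 0.0714 0.008 ]
circ [319.875 213.875] 19.4 [ 0.4424 -0.1493  0.055 ] [ 0.4426 -0.1551  0.009 ]
```

```bash
python3 -m jog '[[[0,0,0,0,0,0.145],[0,0,0,0,0,0.145],[0,0,0,0,0,0.145],[0,0,0,0,0,0.145],[0.019,-0.054,0,0,0,0],[0.019,-0.054,0,0,0,0],[0.019,-0.054,0,0,0,0],[0.019,-0.054,0,0,0,0],[0.019,-0.054,0,0,0,0],[0.019,-0.054,0,0,0,0],[0.019,-0.054,0,0,0,0],[0.019,-0.054,0,0,0,0]]]' 0.088 20
python3 -c "
from h import *
tell([.3885,.2716,.165],-.128)"
```

```text
clock: 1.7
tool_pos: [0.4794, -0.152, 0.2388]
eef_rot: [0.998, -0.065, 0.0, 0.0]
contact_force: [0.8, 0.1, 1.3]
opening: 1.001
finger_force: 0.0
clk 1.70 tcp [ 0.4794 -0.152   0.2388] yaw -0.129 shift [-0.1448 -0.4084  0.0737] az -0.001
```

```bash
python3 -m jog '[[[-0.018,-0.051,0.009,0,0,0],[-0.018,-0.051,0.009,0,0,0],[-0.018,-0.051,0.009,0,0,0],[-0.018,-0.051,0.009,0,0,0],[-0.018,-0.051,0.009,0,0,0],[-0.018,-0.051,0.009,0,0,0],[-0.018,-0.051,0.009,0,0,0],[-0.018,-0.051,0.009,0,0,0],[0,0,0,0,0,0]]]'
python3 -c "
from h import *
d=cam('wrist');cv2.imwrite('pics/w1.png',d['frame'][:,:,::-1])
b=blobs(mask(d,'green'),200)[0];print(b[:3],d['mtx'][0]);p=ray(d,b[1],.065);print(p,b[2]*d['p'][2]/d['mtx'][0][0]);tell([p[0],p[1],.025],-.128)"
```

```text
clock: 2.82
tool_pos: [0.3867, 0.2747, 0.166]
eef_rot: [0.998, -0.06, -0.0, -0.001]
contact_force: [0.2, -1.8, 0.2]
opening: 0.997
finger_force: 0.0
(1493.5, (256.146240234375, 186.0989532470703), 44.865116119384766) [296.08162028   0.         256.1041116 ]
[0.39205084 0.27434238 0.065     ] 0.047265495089609776
clk 2.88 tcp [0.3875 0.2714 0.1663] yaw -0.124 shift [ 0.0042 -0.0034  0.1413] az 0.004
```

View pics/w1.png

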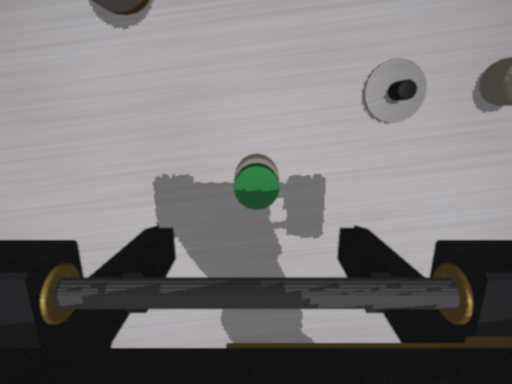

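```bash
python3 -m jog '[[[0.004,0,0.035,0,0,0],[0,0,0.035,0,0,0],[0,0,0.035,0,0,0],[0,0,0.025,0,0,0],[0,0,0.011,0,0,0],[0,0,0,0,0,0]]]' && python3 -m jog '[[[0,0,0,0,0,0],[0,0,0,0,0,0],[0,0,0,0,0,0],[0,0,0,0,0,0]]]' 0.03 20
python3 -c "
from h import *
tell([.5773,-.0766,.12],-.128)"
```

```text
clock: 3.62
tool_pos: [0.3928, 0.2678, 0.0257]
eef_rot: [0.998, -0.065, -0.0, 0.001]
contact_force: [-0.2, 0.7, -0.2]
opening: 1.001
finger_force: 0.0
clock: 4.12
tool_pos: [0.3927, 0.2693, 0.026]
eef_rot: [0.998, -0.064, 0.0, -0.0]
contact_force: [0.2, 0.9, -0.2]
opening: 0.57
finger_force: 0.5
clk 4.12 tcp [0.3927 0.2693 0.026 ] yaw -0.129 shift [ 0.2276  0.3192 -0.0941] az -0.001
```

```bash
python3 -m jog '[[[0,0,0,0,0,0],[0,0,0,0,0,0],[0,0,0,0,0,0],[0,0,-0.03,0,0,0],[0,0,-0.034,0,0,0],[0,0,-0.04,0,0,0]]]' && python3 -m jog '[[[0.028,0.04,0,0,0,0],[0.028,0.04,0,0,0,0],[0.028,0.04,0,0,0,0],[0.028,0.04,0,0,0,0],[0.028,0.04,0,0,0,0],[0.028,0.04,0,0,0,0],[0.028,0.04,0,0,0,0],[0.028,0.04,0,0,0,0],[0,0,0,0,0,0],[0,0,0,0,0,0]]]'
python3 -c "
from h import *
d=cam('wrist');cv2.imwrite('pics/w2.png',d['frame'][:,:,::-1])
tell([.5773,-.0766,.035],-.128)"
```

```text
clock: 4.88
tool_pos: [0.3915, 0.2678, 0.13]
eef_rot: [0.998, -0.065, -0.001, 0.001]
contact_force: [-0.5, 0.6, -0.7]
opening: 0.486
finger_force: 20.0
clock: 6.12
tool_pos: [0.5719, -0.0768, 0.129]
eef_rot: [0.998, -0.065, -0.001, -0.0]
contact_force: [0.8, 0.7, -1.0]
opening: 0.485
finger_force: 20.0
clk 6.17 tcp [ 0.572  -0.0758  0.1291] yaw -0.128 shift [0.0056 0.0002 0.0941] az 0.000
```

View pics/w2.png

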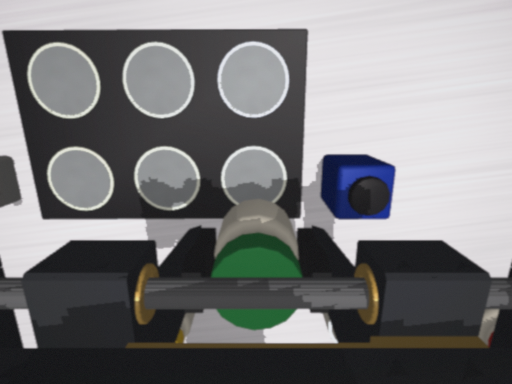

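The jar is held upright and the pads are in view: back row at about (64,80), (158,80), (253,79) and front row at (80,178), (167,178), (254,180 partly hidden). The cap spans about x 212–302 and y 235–330.

```bash
cat >> h.py <<'E'
def pads(d):
    "pad centres: white-rimmed ellipses lying inside the dark plate, whole ones only"
    g=cv2.cvtColor(d["frame"],cv2.COLOR_RGB2GRAY); out=[]
    for b in blobs(cv2.inRange(g,0,60),900):
        e=cv2.fitEllipse(b[3]); a=np.pi*e[1][0]*e[1][1]/4
        if b[0]<9000 and abs(a/b[0]-1)<.03: out.append((np.array(e[0]),ray(d,e[0],.008)))
    return out
def cap_tool(d,uv,h):
    "cap centre in tool coordinates, h above the TCP"
    M=np.array(d["mount"]); v=M[:3,:3]@np.linalg.inv(d["mtx"])@[uv[0],uv[1],1.]
    return M[:3,3]+v*(-h-M[2,3])/v[2]
E
python3 -c "
from h import *
d=cam('wrist')
for p in pads(d): print(p[0].round(1),p[1].round(4))
for v in(235,282,330): print(cap_tool(d,(257,v),.039).round(4))
tell([.5773,-.0766,.035],-.128)"
```

```text
[65.  79.6] [0.6849 0.0729 0.008 ]
[167.8 177. ] [0.591  0.0041 0.008 ]
[ 81.3 177.7] [0.6005 0.0835 0.008 ]
[ 0.0217  0.0002 -0.039 ]
[ 0.0009  0.0002 -0.039 ]
[-0.0226  0.0003 -0.039 ]
clk 6.22 tcp [ 0.5723 -0.0755  0.1293] yaw -0.127 shift [0.0053 0.0006 0.0943] az 0.001
```

```bash
python3 -m jog '[[[0.006,0,0.02,0,0,0],[0,0,0.03,0,0,0],[0,0,0.025,0,0,0],[0,0,0.012,0,0,0],[0,0,0.006,0,0,0],[0,0,0.001,0,0,0],[0,0,0,0,0,0],[0,0,0,0,0,0]]]'; python3 -m jog '[[[0,0,0,0,0,0],[0,0,0,0,0,0],[0,0,0,0,0,0]]]' 0.064
python3 -c "
from h import *
tell([.407,-.290,.165],-.128)"
```

```text
clock: 7.22
tool_pos: [0.5798, -0.0782, 0.0364]
eef_rot: [0.998, -0.065, 0.001, 0.0]
contact_force: [-0.4, -1.3, -1.6]
opening: 0.489
finger_force: 20.0
clock: 7.6
tool_pos: [0.5794, -0.0781, 0.0359]
eef_rot: [0.998, -0.065, 0.0, 0.0]
contact_force: [0.0, -0.1, 0.1]
opening: 0.727
finger_force: 0.0
clk 7.60 tcp [ 0.5794 -0.0781  0.0359] yaw -0.129 shift [-0.1436  0.2323 -0.1292] az -0.001
```

```bash
python3 -m jog '[[[0,0,-0.03,0,0,0],[0,0,-0.05,0,0,0],[0,0,-0.05,0,0,0],[0,0,0,0,0,0],[0,0,0,0,0,0]]]' 0.088;python3 -c "
from h import *
d=cam('wrist')
b=blobs(mask(d,'green'),200)[0];print('cap',b[1],ray(d,b[1],.073))
for p in pads(d): print(p[0].round(1),p[1].round(4))
tell([.407,-.290,.165],-.128)"
python3 -m jog '[[[-0.036,0.058,0,0,0,0],[-0.036,0.058,0,0,0,0],[-0.036,0.058,0,0,0,0],[-0.036,0.058,0,0,0,0],[0,0,0,0,0,0],[0,0,0,0,0,0]]]'
python3 -c "
from h import *
d=cam('wrist')
for b in blobs(mask(d,'red'),300)[:3]:
  p=ray(d,b[1],.065);print(b[:3],p);tell([p[0],p[1],.025],-.128)"
```

```text
clock: 8.22
tool_pos: [0.5788, -0.078, 0.1653]
eef_rot: [0.998, -0.065, -0.0, 0.0]
contact_force: [0.2, 0.6, -0.5]
opening: 0.997
finger_force: 0.0
cap (256.24755859375, 196.58737182617188) [ 0.57732109 -0.07789724  0.073     ]
[87.9 91.4] [0.6848 0.0729 0.008 ]
[100.8 177. ] [0.6004 0.0834 0.008 ]
clk 8.28 tcp [ 0.5783 -0.078   0.1647] yaw -0.129 shift [-0.1426  0.2323  0.    ] az -0.001
clock: 9.02
tool_pos: [0.4211, -0.271, 0.1647]
eef_rot: [0.998, -0.065, -0.001, -0.001]
contact_force: [-0.0, 1.0, 0.4]
opening: 1.0
finger_force: 0.0
(1393.0, (279.4497375488281, 201.44471740722656), 43.5256462097168) [ 0.41052105 -0.28992636  0.065     ]
clk 9.07 tcp [ 0.4219 -0.2703  0.1649] yaw -0.127 shift [-0.0087  0.0212  0.1399] az 0.001
```

```bash
python3 -m jog '[[[-0.009,0.021,0.02,0,0,0],[0,0,0.035,0,0,0],[0,0,0.035,0,0,0],[0,0,0.035,0,0,0],[0,0,0.014,0,0,0],[0,0,0,0,0,0]]]';python3 -m jog '[[[0,0,0,0,0,0],[0,0,0,0,0,0],[0,0,0,0,0,0],[0,0,0,0,0,0],[0,0,0,0,0,0],[0,0,0,0,0,0],[0,0,0,0,0,0]]]' 0.03 20
python3 -c "
from h import *
tell([.5985,.0825,.12],-.128)"
```

```text
clock: 9.82
tool_pos: [0.41, -0.2901, 0.0261]
eef_rot: [0.998, -0.063, -0.001, -0.001]
contact_force: [0.8, 0.7, -0.1]
opening: 1.0
finger_force: 0.0
clock: 10.7
tool_pos: [0.4096, -0.2914, 0.0269]
eef_rot: [0.998, -0.065, 0.0, 0.0]
contact_force: [-0.9, 0.4, 4.8]
opening: 0.484
finger_force: 20.0
clk 10.70 tcp [ 0.4096 -0.2914  0.0269] yaw -0.129 shift [ 0.1391 -0.3951 -0.0931] az -0.001
```

```bash
python3 -m jog '[[[0,0,-0.03,0,0,0],[0,0,-0.035,0,0,0],[0,0,-0.038,0,0,0]]]';python3 -m jog '[[[0.014,-0.0395,0,0,0,0],[0.014,-0.0395,0,0,0,0],[0.014,-0.0395,0,0,0,0],[0.014,-0.0395,0,0,0,0],[0.014,-0.0395,0,0,0,0],[0.014,-0.0395,0,0,0,0],[0.014,-0.0395,0,0,0,0],[0.014,-0.0395,0,0,0,0],[0.014,-0.0395,0,0,0,0],[0.014,-0.0395,0,0,0,0],[0,0,0,0,0,0],[0,0,0,0,0,0]]]'
python3 -c "
from h import *
d=cam('wrist')
for p in pads(d): print(p[0].round(1),p[1].round(4))
tell([.5990,.0825,.036],-.128)"
```

```text
clock: 11.08
tool_pos: [0.409, -0.2912, 0.1302]
eef_rot: [0.998, -0.065, -0.001, -0.0]
contact_force: [0.7, -0.7, -1.2]
opening: 0.486
finger_force: 20.0
clock: 12.58
tool_pos: [0.5985, 0.0814, 0.1291]
eef_rot: [0.998, -0.065, -0.001, 0.001]
contact_force: [0.0, -1.4, -1.1]
opening: 0.485
finger_force: 20.0
[346.7  87. ] [ 0.6751 -0.0065  0.008 ]
[440.7  86.7] [ 0.6651 -0.0861  0.008 ]
[339.7 184. ] [0.5906 0.0038 0.008 ]
clk 12.62 tcp [0.5985 0.0806 0.1293] yaw -0.131 shift [ 0.0004 -0.0021  0.0933] az -0.003
```

```bash
python3 -m jog '[[[0.001,-0.0015,0.02,0,0,0],[0,0,0.03,0,0,0],[0,0,0.025,0,0,0],[0,0,0.012,0,0,0],[0,0,0.006,0,0,0],[0,0,0.001,0,0,0],[0,0,0,0,0,0],[0,0,0,0,0,0]]]'; python3 -m jog '[[[0,0,0,0,0,0],[0,0,0,0,0,0],[0,0,0,0,0,0]]]' 0.064; python3 -m jog '[[[0,0,-0.03,0,0,0],[0,0,-0.05,0,0,0],[0,0,-0.05,0,0,0],[0,0,0,0,0,0],[0,0,0,0,0,0]]]' 0.088
python3 -c "
from h import *
d=cam('wrist')
b=blobs(mask(d,'red'),300)[0];print('cap',b[1],ray(d,b[1],.073))
for p in pads(d): print(p[0].round(1),p[1].round(4))
tell([.442,-.149,.165],-.128)"
```

```text
clock: 13.62
tool_pos: [0.601, 0.0837, 0.0364]
eef_rot: [0.998, -0.065, 0.001, -0.0]
contact_force: [-0.1, -0.2, 0.1]
opening: 0.483
finger_force: 20.0
clock: 14.0
tool_pos: [0.6006, 0.0836, 0.0359]
eef_rot: [0.998, -0.065, 0.0, 0.0]
contact_force: [-0.7, 0.4, 0.5]
opening: 0.729
finger_force: 0.0
clock: 14.62
tool_pos: [0.5999, 0.0836, 0.1653]
eef_rot: [0.998, -0.065, -0.0, 0.0]
contact_force: [-0.4, 0.4, -1.2]
opening: 0.995
finger_force: 0.0
cap (255.8773651123047, 194.1226348876953) [0.60064952 0.08375689 0.073     ]
[338.3  91. ] [ 0.6752 -0.0065  0.008 ]
[421.   90.9] [ 0.665  -0.0862  0.008 ]
[332.8 176.8] [0.5905 0.0038 0.008 ]
clk 14.68 tcp [0.5994 0.0836 0.1646] yaw -0.129 shift [-0.1262  0.2509  0.    ] az -0.001
```

```bash
python3 -m jog '[[[-0.0252,0.05,0,0,0,0],[-0.0252,0.05,0,0,0,0],[-0.0252,0.05,0,0,0,0],[-0.0252,0.05,0,0,0,0],[-0.0252,0.05,0,0,0,0],[0,0,0,0,0,0],[0,0,0,0,0,0]]]'
python3 -c "
from h import *
d=cam('wrist');print(get_state()['q'].round(2));cv2.imwrite('pics/w3.png',d['frame'][:,:,::-1])
tell([.442,-.149,.165],-.128)"
```

```text
clock: 15.55
tool_pos: [0.4433, -0.1474, 0.1649]
eef_rot: [0.998, -0.064, -0.001, -0.0]
contact_force: [-0.4, 0.8, 0.2]
opening: 1.002
finger_force: 0.0
[ 0.23  0.62 -0.02  2.11  0.02  0.42 -1.5 ]
clk 15.60 tcp [ 0.4439 -0.1467  0.1651] yaw -0.127 shift [-0.0016  0.0025  0.    ] az 0.001
```

View pics/w3.png

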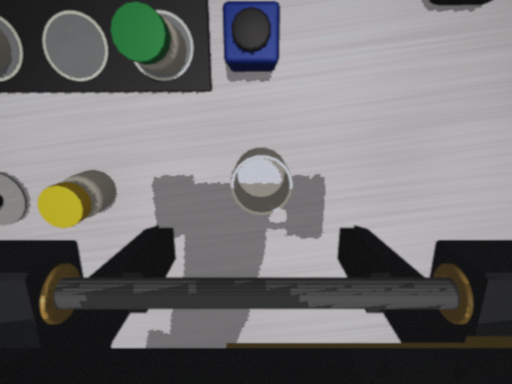

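The pot's rim is centred near (261,182) and about 62 px wide. The green jar stands on its pad beside the scanner.

```bash
python3 -m jog '[[[0,0,0,0,0,-0.1745],[0,0,0,0,0,-0.1745],[0,0,0,0,0,-0.1745],[0,0,0,0,0,-0.1745],[0,0,0,0,0,-0.1745],[0,0,0,0,0,-0.1745],[0,0,0,0,0,-0.1745],[0,0,0,0,0,-0.1745],[0,0,0,0,0,-0.1745],[0,0,0,0,0,0],[0,0,0,0,0,0]]]'
cat >> h.py <<'E'
def pot_rim(d,g=40):
    im=cv2.cvtColor(d["frame"],cv2.COLOR_RGB2GRAY)
    c=cv2.HoughCircles(im[100:260,180:340],cv2.HOUGH_GRADIENT,1,100,param1=120,param2=15,minRadius=28,maxRadius=36)
    return c[0,0]+[180,100,0]
E
python3 -c "
from h import *
d=cam('wrist');cv2.imwrite('pics/w4.png',cv2.resize(d['frame'][80:280,156:356,::-1],None,fx=2.5,fy=2.5))
u=pot_rim(d);p=ray(d,u,.055);print(u,p);tell([p[0],p[1],.03],1.443);print(get_state()['q'].round(2))"
```

```text
clock: 16.98
tool_pos: [0.4438, -0.1471, 0.1656]
eef_rot: [0.752, 0.659, 0.0, -0.0]
contact_force: [1.4, -0.4, 0.1]
opening: 0.999
finger_force: 0.0
[259.5        191.5         28.79999924] [ 0.44645998 -0.14914786  0.055     ]
clk 17.02 tcp [ 0.4437 -0.1474  0.1656] yaw 1.440 shift [-0.0014  0.003   0.1356] az -0.003
[ 0.51  0.64 -0.45  2.09  0.56  0.52 -0.49]
```

View pics/w4.png

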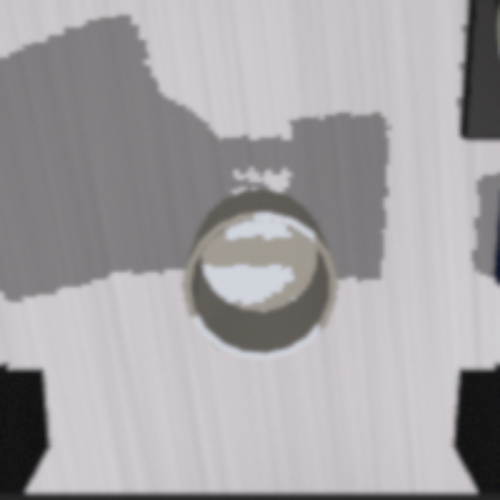

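```bash
python3 -m jog '[[[-0.002,0.003,0.02,0,0,0],[0,0,0.035,0,0,0],[0,0,0.035,0,0,0],[0,0,0.035,0,0,0],[0,0,0.018,0,0,0],[0,0,0,0,0,0]]]';python3 -m jog '[[[0,0,0,0,0,0],[0,0,0,0,0,0],[0,0,0,0,0,0],[0,0,0,0,0,0],[0,0,0,0,0,0],[0,0,0,0,0,0]]]' 0.04 20
python3 -m jog '[[[0,0,-0.03,0,0,0],[0,0,-0.04,0,0,0],[0,0,-0.05,0,0,0],[0,0,0,0,0,0]]]'
python3 -c "
from h import *
tell([.589,.003,.14],1.443)"
```

```text
clock: 17.77
tool_pos: [0.4457, -0.1499, 0.0218]
eef_rot: [0.751, 0.66, -0.001, -0.001]
contact_force: [-0.2, -0.5, 0.5]
opening: 1.0
finger_force: 0.0
clock: 18.52
tool_pos: [0.4464, -0.1507, 0.0233]
eef_rot: [0.751, 0.66, 0.0, 0.001]
contact_force: [0.1, -0.5, 6.3]
opening: 0.642
finger_force: 20.0
clock: 19.02
tool_pos: [0.4477, -0.1509, 0.1454]
eef_rot: [0.752, 0.659, 0.002, 0.002]
contact_force: [-0.3, -0.4, -2.3]
opening: 0.641
finger_force: 20.0
clk 19.02 tcp [ 0.4477 -0.1509  0.1454] yaw 1.440 shift [0.171  0.12   0.0061] az -0.003
```

```bash
python3 -m jog '[[[0.0342,0.024,0,0,0,0],[0.0342,0.024,0,0,0,0],[0.0342,0.024,0,0,0,0],[0.0342,0.024,0,0,0,0],[0.0342,0.024,0,0,0,0],[0,0,0,0,0,0],[0,0,0,0,0,0]]]'
python3 -c "
from h import *
d=cam('wrist')
for p in pads(d): print(p[0].round(1),p[1].round(4))
cv2.imwrite('pics/w5.png',d['frame'][:,:,::-1])
tell([.589,.0032,.033],1.443)"
```

```text
clock: 19.9
tool_pos: [0.5857, 0.0026, 0.1412]
eef_rot: [0.751, 0.66, -0.002, -0.0]
contact_force: [-1.0, -0.6, -0.4]
opening: 0.64
finger_force: 20.0
[355.8  92.7] [0.6842 0.074  0.008 ]
[348.7 180. ] [ 0.6744 -0.0055  0.008 ]
clk 19.95 tcp [0.5856 0.002  0.1415] yaw 1.440 shift [0.0019 0.0035 0.1085] az -0.003
```

View pics/w5.png

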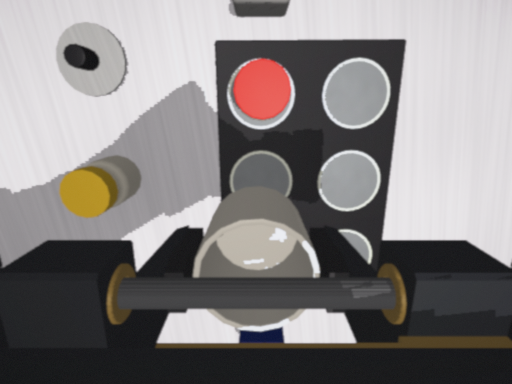

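The pot is held over its pad, which shows at (260,180) behind it. The red jar is centred on its pad at (262,92), and the yellow jar is at (88,192).

```bash
python3 -m jog '[[[0.0027,0.0033,0.02,0,0,0],[0,0,0.03,0,0,0],[0,0,0.03,0,0,0],[0,0,0.018,0,0,0],[0,0,0.009,0,0,0],[0,0,0.0025,0,0,0],[0,0,0,0,0,0],[0,0,0,0,0,0]]]'; python3 -m jog '[[[0,0,0,0,0,0],[0,0,0,0,0,0],[0,0,0,0,0,0]]]' 0.074; python3 -m jog '[[[0,0,-0.03,0,0,0],[0,0,-0.05,0,0,0],[0,0,-0.053,0,0,0],[0,0,0,0,0,0],[0,0,0,0,0,0]]]' 0.088
python3 -c "
from h import *
d=cam('wrist')
for p in pads(d): print(p[0].round(1),p[1].round(4))
u=pot_rim(d);print(u,ray(d,u,.063))
tell([.4525,.0255,.165],-.128)"
```

```text
clock: 20.95
tool_pos: [0.5913, 0.006, 0.034]
eef_rot: [0.751, 0.66, 0.001, 0.0]
contact_force: [-0.7, 0.2, 0.1]
opening: 0.633
finger_force: 20.0
clock: 21.32
tool_pos: [0.5909, 0.0059, 0.0334]
eef_rot: [0.751, 0.66, 0.0, 0.0]
contact_force: [-0.3, -0.6, -0.5]
opening: 0.84
finger_force: 0.0
clock: 21.95
tool_pos: [0.5902, 0.0055, 0.1658]
eef_rot: [0.751, 0.66, -0.001, 0.0]
contact_force: [-0.9, -0.3, -0.8]
opening: 1.001
finger_force: 0.0
[342.5  98.1] [0.6841 0.0739 0.008 ]
[337.1 178. ] [ 0.6744 -0.0056  0.008 ]
[254.5        192.5         29.89999962] [0.58854216 0.00517982 0.063     ]
clk 22.00 tcp [0.5898 0.0055 0.1651] yaw 1.441 shift [ 0.0022 -0.1387  0.0004] az 1.569
```

```bash
python3 -m jog '[[[0.001,-0.0465,0,0,0,0],[0.001,-0.0465,0,0,0,0],[0,-0.0465,0,0,0,0],[0,0,0,0,0,0.1743],[0,0,0,0,0,0.1743],[0,0,0,0,0,0.1743],[0,0,0,0,0,0.1743],[0,0,0,0,0,0.1743],[0,0,0,0,0,0.1743],[0,0,0,0,0,0.1743],[0,0,0,0,0,0.1743],[0,0,0,0,0,0.1743]]]';python3 -m jog '[[[0,0,0,0,0,0],[0,0,0,0,0,0]]]'
python3 -c "
from h import *
d=cam('wrist')
for b in blobs(mask(d,'yellow'),300)[:3]:
  p=ray(d,b[1],.065);print(b[:3],p);tell([p[0],p[1],.025],-.128)"
```

```text
clock: 23.5
tool_pos: [0.4516, 0.0256, 0.165]
eef_rot: [0.998, -0.066, -0.001, 0.001]
contact_force: [-0.5, 0.3, -0.2]
opening: 1.003
finger_force: 0.0
clock: 23.75
tool_pos: [0.4522, 0.0258, 0.1656]
eef_rot: [0.998, -0.062, -0.001, 0.0]
contact_force: [-0.3, 0.4, -0.7]
opening: 0.999
finger_force: 0.0
(1498.5, (256.5526428222656, 189.7894744873047), 44.96014404296875) [0.45426702 0.02519396 0.065     ]
clk 23.80 tcp [0.4523 0.0258 0.1657] yaw -0.125 shift [0.0022 0.0003 0.1407] az 0.003
```

```bash
python3 -m jog '[[[0.001,0,0.03,0,0,0],[0,0,0.035,0,0,0],[0,0,0.035,0,0,0],[0,0,0.03,0,0,0],[0,0,0.01,0,0,0],[0,0,0,0,0,0]]]';python3 -m jog '[[[0,0,0,0,0,0],[0,0,0,0,0,0],[0,0,0,0,0,0],[0,0,0,0,0,0],[0,0,0,0,0,0],[0,0,0,0,0,0],[0,0,0,0,0,0]]]' 0.03 20
python3 -m jog '[[[0,0,-0.03,0,0,0],[0,0,-0.05,0,0,0],[0,0,-0.05,0,0,0],[0,0,0,0,0,0]]]'
python3 -c "
from h import *
tell([.6738,-.0065,.155],-.128)"
```

```text
clock: 24.55
tool_pos: [0.4553, 0.0258, 0.0274]
eef_rot: [0.998, -0.063, -0.002, 0.0]
contact_force: [0.3, -0.1, 0.1]
opening: 0.997
finger_force: 0.0
clock: 25.42
tool_pos: [0.4552, 0.0257, 0.0276]
eef_rot: [0.998, -0.064, -0.001, 0.0]
contact_force: [0.4, -0.7, 4.0]
opening: 0.482
finger_force: 20.0
clock: 25.92
tool_pos: [0.4574, 0.0261, 0.1601]
eef_rot: [0.998, -0.064, 0.002, -0.001]
contact_force: [0.6, -0.4, -1.2]
opening: 0.486
finger_force: 20.0
clk 25.93 tcp [0.4574 0.0261 0.1601] yaw -0.128 shift [0.2188 0.0048 0.0059] az 0.000
```

```bash
python3 -m jog '[[[0.0438,0.001,0,0,0,0],[0.0438,0.001,0,0,0,0],[0.0438,0.001,0,0,0,0],[0.0438,0.001,0,0,0,0],[0.0438,0.001,0,0,0,0],[0,0,0,0,0,0],[0,0,0,0,0,0],[0,0,0,0,0,0]]]'
python3 -c "
from h import *
tell([.6735,-.0065,.0355],-.128)"
```

```text
clock: 26.92
tool_pos: [0.6704, -0.0065, 0.156]
eef_rot: [0.998, -0.063, -0.003, 0.0]
contact_force: [0.3, -0.4, -0.7]
opening: 0.486
finger_force: 20.0
clk 26.93 tcp [ 0.6704 -0.0065  0.156 ] yaw -0.127 shift [ 0.0038 -0.0005  0.1205] az 0.001
```

```bash
python3 -m jog '[[[0.003,0,0.02,0,0,0],[0,0,0.03,0,0,0],[0,0,0.03,0,0,0],[0,0,0.025,0,0,0],[0,0,0.01,0,0,0],[0,0,0.004,0,0,0],[0,0,0,0,0,0],[0,0,0,0,0,0]]]'; python3 -m jog '[[[0,0,0,0,0,0],[0,0,0,0,0,0],[0,0,0,0,0,0]]]' 0.064; python3 -m jog '[[[0,0,-0.03,0,0,0],[0,0,-0.05,0,0,0],[0,0,-0.05,0,0,0],[0,0,0,0,0,0],[0,0,0,0,0,0]]]' 0.088
python3 -c "
from h import *
d=cam('wrist')
b=blobs(mask(d,'yellow'),300)[0];print('cap',b[1],ray(d,b[1],.073))
for p in pads(d): print(p[0].round(1),p[1].round(4))
tell([.4534,.1286,.13],-.128)"
```

```text
clock: 27.92
tool_pos: [0.6755, -0.0073, 0.0388]
eef_rot: [0.998, -0.064, -0.0, 0.0]
contact_force: [0.1, 0.2, -1.4]
opening: 0.485
finger_force: 20.0
clock: 28.3
tool_pos: [0.6749, -0.0073, 0.0381]
eef_rot: [0.998, -0.064, -0.001, 0.0]
contact_force: [-0.9, -0.5, 0.5]
opening: 0.728
finger_force: 0.0
clock: 28.92
tool_pos: [0.6746, -0.0073, 0.1675]
eef_rot: [0.998, -0.064, -0.002, 0.0]
contact_force: [-0.3, 0.7, -0.1]
opening: 0.996
finger_force: 0.0
cap (255.6474609375, 194.69815063476562) [ 0.67397261 -0.00682527  0.073     ]
[255.6 181.9] [ 0.6692 -0.0061  0.008 ]
[331.4 176.4] [ 0.665  -0.0863  0.008 ]
[179.5 176.6] [0.6851 0.0728 0.008 ]
clk 28.98 tcp [ 0.6741 -0.0073  0.1666] yaw -0.127 shift [-0.2359 -0.1068  0.0377] az 0.001
```

```bash
python3 -m jog '[[[-0.0393,-0.0178,0,0,0,0],[-0.0393,-0.0178,0,0,0,0],[-0.0393,-0.0178,0,0,0,0],[-0.0393,-0.0178,0.01,0,0,0],[-0.0393,-0.0178,0.01,0,0,0],[-0.0393,-0.0178,0.016,0,0,0],[0,0,0,0,0,0],[0,0,0,0,0,0],[0,0,0,0,0,0]]]' 0.05
python3 -c "
from h import *
d=cam('wrist');cv2.imwrite('pics/w6.png',d['frame'][:,:,::-1])
g=cv2.cvtColor(d['frame'],cv2.COLOR_RGB2GRAY)
for b in blobs(cv2.inRange(g,0,50),150):
  if b[2]<90 and abs(b[1][0]-256)<70: p=ray(d,b[1],.030);print(b[:3],p);tell([p[0],p[1],.011],-.128)"
```

```text
clock: 30.1
tool_pos: [0.4559, 0.1278, 0.1323]
eef_rot: [0.998, -0.065, -0.001, 0.0]
contact_force: [-0.1, -0.0, -0.5]
opening: 0.568
finger_force: 0.0
(317.0, (252.5, 189.77272033691406), 22.654251098632812) [0.45796458 0.13071372 0.03      ]
clk 30.15 tcp [0.4558 0.1278 0.1324] yaw -0.129 shift [ 0.002  -0.0032  0.1214] az -0.001
(226.5, (294.5, 0.5), 47.010833740234375) [0.59722706 0.08101394 0.03      ]
clk 30.15 tcp [0.4558 0.1278 0.1324] yaw -0.129 shift [0.1465 0.0281 0.1212] az -0.001
```

View pics/w6.png

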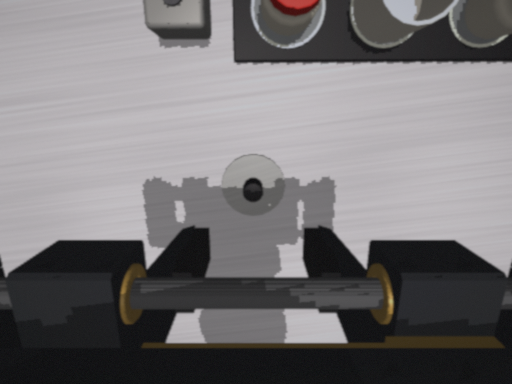

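```bash
python3 -m jog '[[[0.001,-0.0025,0.03,0,0,0],[0,0,0.04,0,0,0],[0,0,0.03,0,0,0],[0,0,0.015,0,0,0],[0,0,0.005,0,0,0],[0,0,0,0,0,0],[0,0,0,0,0,0]]]' 0.05; python3 -m jog '[[[0,0,0,0,0,0],[0,0,0,0,0,0],[0,0,0,0,0,0],[0,0,0,0,0,0],[0,0,0,0,0,0],[0,0,0,0,0,0]]]' 0.005 20
```

```text
clock: 31.02
tool_pos: [0.4563, 0.131, 0.0133]
eef_rot: [0.998, -0.064, -0.001, -0.0]
contact_force: [0.6, 0.3, -0.4]
opening: 0.57
finger_force: 0.0
clock: 31.78
tool_pos: [0.4557, 0.1309, 0.0125]
eef_rot: [0.998, -0.064, -0.001, 0.0]
contact_force: [0.2, -0.2, 1.8]
opening: 0.195
finger_force: 20.0
```

```bash
python3 -m jog '[[[0,0,-0.03,0,0,0],[0,0,-0.05,0,0,0],[0,0,-0.05,0,0,0],[0,0,0,0,0,0]]]'
python3 -c "
from h import *
tell([.589,.0045,.15],-.128)"
```

```text
clock: 32.28
tool_pos: [0.4579, 0.1315, 0.1452]
eef_rot: [0.998, -0.064, 0.002, -0.001]
contact_force: [-0.4, 0.0, -0.2]
opening: 0.2
finger_force: 20.0
clk 32.27 tcp [0.4579 0.1315 0.1452] yaw -0.128 shift [ 0.1462  0.1092 -0.0046] az 0.000
```

```bash
python3 -m jog '[[[0.0365,0.0273,0,0,0,0],[0.0365,0.0273,0,0,0,0],[0.0365,0.0273,0,0,0,0],[0.0365,0.0273,0,0,0,0],[0,0,0,0,0,0],[0,0,0,0,0,0],[0,0,0,0,0,0]]]'
python3 -c "
from h import *
d=cam('wrist');cv2.imwrite('pics/w7.png',d['frame'][:,:,::-1]); 
tell([.589,.0048,.0705],-.128)"
```

```text
clock: 33.15
tool_pos: [0.5856, 0.0057, 0.1414]
eef_rot: [0.998, -0.062, -0.003, -0.0]
contact_force: [-1.6, 0.1, -0.3]
opening: 0.196
finger_force: 20.0
clk 33.20 tcp [0.5859 0.0057 0.1417] yaw -0.125 shift [0.0035 0.0005 0.0712] az 0.003
```

View pics/w7.png

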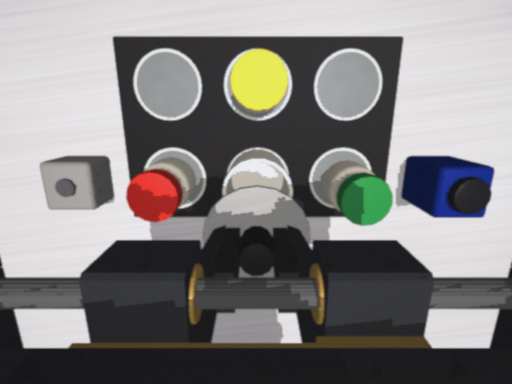

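The lid hangs level over the pot, whose rim is near (258,180). All three jars stand on their pads: red (155,195), green (364,198) and yellow (259,80).

```bash
python3 -m jog '[[[0.003,0.0005,0.02,0,0,0],[0,0,0.02,0,0,0],[0,0,0.014,0,0,0],[0,0,0.008,0,0,0],[0,0,0.005,0,0,0],[0,0,0.003,0,0,0],[0,0,0.001,0,0,0],[0,0,0,0,0,0],[0,0,0,0,0,0]]]'
python3 -c "
from h import *
tell([.589,.0048,.0705],-.128)"
```

```text
clock: 34.33
tool_pos: [0.5899, 0.0032, 0.0714]
eef_rot: [0.998, -0.064, -0.001, 0.0]
contact_force: [-0.1, -0.2, -0.4]
opening: 0.197
finger_force: 20.0
clk 34.33 tcp [0.5899 0.0032 0.0714] yaw -0.127 shift [-0.0011 -0.0015  0.0009] az 0.001
```

```bash
python3 -m jog '[[[0,0,0.001,0,0,0],[0,0,0,0,0,0]]]'; python3 -m jog '[[[0,0,0,0,0,0],[0,0,0,0,0,0],[0,0,0,0,0,0]]]' 0.04; python3 -m jog '[[[0,0,-0.03,0,0,0],[0,0,-0.05,0,0,0],[0,0,-0.05,0,0,0],[-0.05,0,0,0,0,0],[-0.05,0,0,0,0,0],[-0.05,0,0,0,0,0],[-0.05,0,0,0,0,0],[0,0,0,0,0,0],[0,0,0,0,0,0]]]'
python3 - <<'E'
from h import *
d=cam("top");s=cam("scene")
cv2.imwrite("pics/t2.png",np.hstack([cv2.resize(d["frame"][80:200,170:350],None,fx=2.2,fy=2.2),cv2.resize(s["frame"][155:275,170:300],None,fx=2.2,fy=2.2)])[:,:,::-1])
for c in("green","red","yellow"):
    b=blobs(mask(d,c),40)[0]; print(c,np.round(b[1],1),ray(d,b[1],.073).round(4))
E
```

```text
clock: 34.58
tool_pos: [0.5899, 0.0032, 0.0705]
eef_rot: [0.998, -0.064, -0.001, 0.0]
contact_force: [-1.4, 0.3, 3.2]
opening: 0.194
finger_force: 20.0
clock: 34.95
tool_pos: [0.5896, 0.0032, 0.0699]
eef_rot: [0.998, -0.064, -0.002, 0.0]
contact_force: [0.1, -0.8, -0.1]
opening: 0.455
finger_force: 0.0
clock: 36.08
tool_pos: [0.3929, 0.0288, 0.2009]
eef_rot: [0.998, -0.064, -0.0, -0.0]
contact_force: [0.2, 0.4, 0.3]
opening: 0.455
finger_force: 0.0
green [291.6 156.6] [ 0.5742 -0.0796  0.073 ]
red [222.5 145.3] [0.5978 0.0822 0.073 ]
yellow [261.6 115.4] [ 0.67   -0.0078  0.073 ]
```

View pics/t2.png

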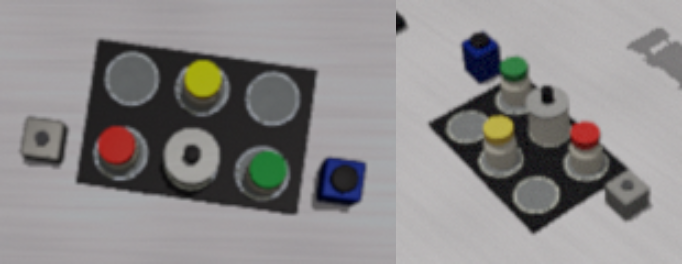

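Everything is in place and the lid sits flat, but both views put the green jar 3–4 mm off centre. There is time to mend it, so I'll do it with the fingers closing along the plate's x, clear of the lid and scanner.

```bash
python3 -m jog '[[[0,0,0,0,0,-0.1745],[0,0,0,0,0,-0.1745],[0,0,0,0,0,-0.1745],[0,0,0,0,0,-0.1745],[0,0,0,0,0,-0.1745],[0,0,0,0,0,-0.1745],[0,0,0,0,0,-0.1745],[0,0,0,0,0,-0.1745],[0,0,0,0,0,-0.1745],[0,0,0,0,0,0]]]' 0.07
python3 -c "
from h import *
tell([.5775,-.078,.165],1.443)"
```

```text
clock: 37.42
tool_pos: [0.3927, 0.0286, 0.2004]
eef_rot: [0.752, 0.659, -0.001, -0.001]
contact_force: [0.1, -0.8, -0.5]
opening: 0.797
finger_force: 0.0
clk 37.42 tcp [0.3927 0.0286 0.2004] yaw 1.440 shift [-0.0815  0.1972  0.0349] az -0.003
```

```bash
python3 -m jog '[[[-0.0204,0.0493,0,0,0,0],[-0.0204,0.0493,0,0,0,0],[-0.0204,0.0493,0.015,0,0,0],[-0.0204,0.0493,0.02,0,0,0],[0,0,0,0,0,0],[0,0,0,0,0,0],[0,0,0,0,0,0]]]'
python3 -c "
from h import *
d=cam('wrist')
b=blobs(mask(d,'green'),300)[0];p=ray(d,b[1],.073);print('cap',b[1],p);tell([p[0],p[1],.036],1.443)
for p in pads(d): print(p[0].round(1),p[1].round(4))"
```

```text
clock: 38.3
tool_pos: [0.5761, -0.0763, 0.1658]
eef_rot: [0.75, 0.661, -0.001, -0.001]
contact_force: [-0.3, 0.2, 0.4]
opening: 0.797
finger_force: 0.0
cap (257.4662780761719, 195.15892028808594) [ 0.57680126 -0.07635532  0.073     ]
clk 38.35 tcp [ 0.5762 -0.0764  0.1659] yaw 1.444 shift [0.0002 0.0009 0.1299] az 0.001
[262.1  93. ] [0.5919 0.0071 0.008 ]
[341.2 175.8] [ 0.6643 -0.0851  0.008 ]
```

```bash
python3 -m jog '[[[0,0.001,0.03,0,0,0],[0,0,0.035,0,0,0],[0,0,0.035,0,0,0],[0,0,0.02,0,0,0],[0,0,0.008,0,0,0],[0,0,0,0,0,0]]]'; python3 -m jog '[[[0,0,0,0,0,0],[0,0,0,0,0,0],[0,0,0,0,0,0],[0,0,0,0,0,0],[0,0,0,0,0,0],[0,0,0,0,0,0]]]' 0.03 15; python3 -m jog '[[[0,0,-0.005,0,0,0],[0,0,0,0,0,0],[0.0026,0.003,0,0,0,0],[0,0,0,0,0,0],[0,0,0.003,0,0,0],[0,0,0.001,0,0,0],[0,0,0,0,0,0]]]'; python3 -m jog '[[[0,0,0,0,0,0],[0,0,0,0,0,0],[0,0,0,0,0,0]]]' 0.064; python3 -m jog '[[[0,0,-0.03,0,0,0],[0,0,-0.05,0,0,0],[0,0,-0.05,0,0,0],[0,0,0,0,0,0],[0,0,0,0,0,0]]]'
python3 -c "
from h import *
d=cam('wrist')
b=blobs(mask(d,'green'),300)[0];p=ray(d,b[1],.073);print('cap',b[1],p);tell([p[0],p[1],.036],1.443)
for p in pads(d): print(p[0].round(1),p[1].round(4))"
```

```text
clock: 39.1
tool_pos: [0.5774, -0.0772, 0.0375]
eef_rot: [0.751, 0.661, -0.001, -0.001]
contact_force: [-0.0, 0.3, 0.8]
opening: 0.792
finger_force: 0.0
clock: 39.85
tool_pos: [0.5776, -0.0777, 0.0376]
eef_rot: [0.751, 0.661, -0.001, -0.001]
contact_force: [0.1, -0.5, 5.4]
opening: 0.488
finger_force: 15.0
clock: 40.72
tool_pos: [0.5805, -0.0754, 0.0379]
eef_rot: [0.751, 0.661, -0.001, -0.001]
contact_force: [0.1, 0.4, -1.1]
opening: 0.486
finger_force: 15.0
clock: 41.1
tool_pos: [0.5808, -0.0754, 0.0382]
eef_rot: [0.751, 0.661, -0.001, -0.001]
contact_force: [0.4, 0.0, -0.3]
opening: 0.724
finger_force: 0.0
clock: 41.72
tool_pos: [0.5805, -0.0757, 0.1677]
eef_rot: [0.751, 0.66, -0.002, -0.001]
contact_force: [0.1, 0.1, -0.8]
opening: 0.724
finger_force: 0.0
cap (256.76898193359375, 192.8372802734375) [ 0.58078494 -0.07433951  0.073     ]
clk 41.77 tcp [ 0.5801 -0.0757  0.167 ] yaw 1.443 shift [0.0016 0.0012 0.131 ] az 0.000
[256.5  94.5] [0.5908 0.0069 0.008 ]
[336.8 176.1] [ 0.6644 -0.0851  0.008 ]
```

```bash
python3 -m jog '[[[0,-0.045,-0.02,0,0,0],[0,-0.045,0,0,0,0],[0,-0.045,0,0,0,0],[0,-0.045,0,0,0,0],[0,0,0,0,0,0],[0,0,0,0,0,0],[0,0,0,0,0,0]]]'
python3 - <<'E'
from h import *
d=cam("top");s=cam("scene")
cv2.imwrite("pics/t3.png",np.hstack([cv2.resize(d["frame"][80:200,80:430],None,fx=1.5,fy=1.5),cv2.resize(s["frame"][155:275,170:300],None,fx=1.5,fy=1.5)])[:,:,::-1])
for c in("green","red","yellow"):
    b=blobs(mask(d,c),40)[0]; print(c,np.round(b[1],1),ray(d,b[1],.073).round(4))
E
```

```text
clock: 42.65
tool_pos: [0.404, -0.0523, 0.1883]
eef_rot: [0.751, 0.66, -0.001, -0.001]
contact_force: [-0.3, -0.4, 0.4]
opening: 0.726
finger_force: 0.0
green [290.5 154.6] [ 0.579  -0.0769  0.073 ]
red [222.4 145.4] [0.5976 0.0823 0.073 ]
yellow [261.6 115.4] [ 0.67   -0.0078  0.073 ]
```

View pics/t3.png

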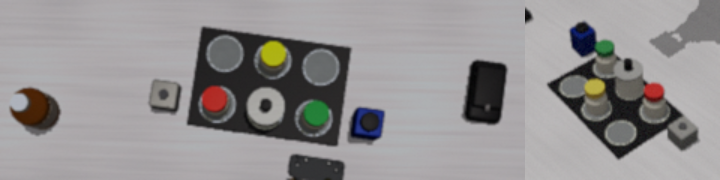

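The final view shows everything upright on its pad, the lid flat on the pot, the bottle and mouse where they were, and the gripper clear.

```bash
python3 -c "
from plant import *
print(finish_job())"
```

```text
the job is handed in; nothing more can be done
None
```

The job is handed in at about 43 s: green, red and yellow jars and the pot stand on their pads, each centred to within about 3 mm by the cameras, with the lid seated flat on the pot and the bottle and mouse left alone; no verdict was returned.

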